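# Tumble a cast module housing over the step of a turnover stand

## Task

Take the dropper bottle off the landing mat and stand it upright on the bench, off the stand. Then, keeping the aluminium housing down on the stand (never raised more than about 2 cm), turn it so its two round sockets face away from the step and tip it over the step edge, so that it ends lying flat on the landing mat, square to the step, sockets pointing straight up. Do not disturb the solder spool, the small flux bottle or the parts box, and let go of everything.

Things in the scene. Friction and masses are not known exactly. Their poses are not given: they have to be found in the camera images.
- stand: Fixed wooden turnover stand, 306 x 220 mm. Origin on the underside, midway along the foot of the step; x points level from the high deck out over the step, y along the step edge, z up. High deck: x -180 to 0 mm, y -110 to 110, top at z 40; the straight step edge is at x = 0. The landing mat lies below the step at x > 0
- stand_mat (a point): Middle of the landing mat's top, axes as the stand's: black rubber, 58 mm out from the step face and 36 mm below the deck; it spans 116 mm (x) x 200 mm (y). Wooden lips 10 mm wide, 8 mm above the mat, bound it at its outer end and both sides
- housing: Loose closed cast aluminium housing, a box 60 (x) x 120 (y) x 56 mm (z), 0.3 to 0.65 kg. Origin at the centre of the face it starts on, z up then. Its +x face has two round sockets 16 mm across, sticking out 10 mm, at y = -38 and +38, 26 mm above the origin; the face is plain between them and the -x face is plain. Starts on the high deck, turned anyhow. At the end its x axis points up
- housing_center (a point): Centre of the housing's box, 28 mm along z from its origin; axes as the housing's
- housing_sockets (a point): Middle of the housing's socket face (+x face), between the two sockets; axes as the housing's
- solvent_bottle: Loose white dropper bottle with a blue nozzle, body 44 mm in diameter and 86 mm high, 105 mm high with its nozzle, upright on the landing mat at the start. Origin at the centre of its underside, z up. Free bench for it lies on the robot's right of the stand, between the stand and the parts box
- solder_spool: Bystander: loose spool of solder wire, 49 mm in diameter, 43 mm high, standing on the bench, origin at the centre of its underside
- flux_bottle: Bystander: loose small white dropper bottle with a black nozzle, 30 mm in diameter, 74 mm high, standing on the bench, origin at the centre of its underside
- parts_box: Bystander: loose blue parts box with a closed grey lid, 115 mm (x) x 180 mm (y) x 37 mm (z), origin at the centre of its underside

How it is judged:
By the outcome, as a careful person would: the job done as asked, in the order asked, and still so for the second after the job is handed in, with the robot touching nothing.
It also fails if it takes over 58 s, if anything falls off the work surface, if the arm or the gripper's body presses on something with over 40 N, if the wrist force passes 120 N, or if a joint passes its speed limit or range.

## Robot

A 7-joint arm with a two-finger parallel gripper is mounted at the origin on a cart in front of the work surface, level with it; the furniture and walls round the work are solid. World frame = base frame: x ahead of the robot, y to its left, z up, the work surface at z = 0. Lengths are in m, angles in degrees, forces in N, time in s.
With the tool pointing down it reaches from about 0.425 to 0.875 m from the base axis. Payload 4.7 kg.
Tool frame: the origin (TCP) lies at the centre of the arm's flange, where the gripper is bolted on; the fingertips stand 182 mm ahead of it and the grasp point (between the pads) lies 164 mm ahead of it; z points along the fingers, y is the line along which they close (so a half turn about z gives the same grasp; the last joint's range is limited). The gripper opens to 87 mm and grips with 3 to 60 N. Pads are 19 mm wide; open, the fingers measure 117 mm over their backs; the gripper's body (75 mm by 190 mm) begins 51 mm behind the grasp point.
Start: joints at [71.224, 18.392, -4.016, 83.108, 1.295, 78.541, -3.26], TCP at [0.218, -0.612, 0.405] pointing down, gripper open.
Joint ranges: [-163.93, 163.93], [-17.29, 119.83], [-79.2, 71.16], [3.27, 140.29], [-89.18, 269.18], [5.43, 117.66], [-154.24, 154.24]. Speed limits (degrees/s): [147.25, 147.25, 180, 180, 180, 180, 180].

## Interface

Orientations are given as [roll, pitch, yaw] about the fixed x, y, z axes, in that order (R = Rz(yaw) Ry(pitch) Rx(roll)).
In Python, from cell import env gives the robot as it stands. The module is installed in compiled form; this text tells all that it offers.
- The arm moves only by the tool step_arm, never from a script. Its argument "steps" is one flat list of numbers, 5 for each row, row after row: the opening, from 0 (shut) to 1 (fully open), then the shift along the tool's x, y, z in mm, then the turn about the tool's z in degrees. In form: [grip, dx, dy, dz, roll, grip, dx, dy, dz, roll, ...]. A call has 1 to 12 rows; each row shifts and turns the commanded pose from where the row before left it, along the tool's axes as they then stand; what a row does not reach is not made up. A row lasts 1/8 s, in which the tool goes at most 62.5 mm and 10.7 degrees, less where a joint would pass 70% of its speed; a pose out of reach is approached as far as the arm can. A call with a gripper value outside its range is refused whole. The fingers move at their own pace and stop on an object; "grip_force" is the grip in N (left out, the last holds). Time passes only in rows, so rows that do not move let the fingers close. It gives the time, the measured TCP pose, the force, the opening and the grip force at its end, in the units of the state.
- env.get_obs(): the state, without advancing time (a new reading comes with each control period).
- env.read_camera(name): name is "scene" or "top"; returns a dict with "image" (384x512x3 uint8, red, green, blue), "camera_matrix" (3x3 intrinsics, pixels), "distortion" ([k1, k2, p1, p2, k3] as OpenCV has them; the pictures are not rectified), "R" (3x3) and "t" (3): a world point X has camera coordinates R X + t. Camera axes: x right, y down, z forward; pixel columns grow to the right and rows downward; lengths in m; the calibration is good to about 2 mm. A picture is of the moment at which its call begins. There is no depth.
- env.sign_off(): hands the job in; it is judged then, once.
The state is a dict: "time_s": time; "qpos": joint angles; "joint_velocities": joint speeds; "effort": joint torques, N m; "tool_pos": TCP position; "tool_rot": TCP orientation; "force": force on the tool from outside, world axes, zero at the start; "wrist_torque": the same for the moment, N m; "grip_width": finger opening in m; "grasp_force": force on a finger pad.
Only numpy, scipy, OpenCV 4.12 (cv2) and the standard library are available. Lean on these libraries where they do the work, as an engineer would, in place of code of your own. Each camera call takes 0.05 s, during which the arm holds its last target. There are 200 camera calls.

## Working session

There is one attempt and no reset: what is moved stays moved. The work goes in short steps, Python scripts to look and compute and a tool call to move; the robot and the scene stay as the last step left them, time stands still between calls to the robot, and variables do not carry over. Pictures are saved under pics/ and viewed, at most 10 in all, crops included, and the job is handed in when it is done.

Besides the shell and the picture viewer there is one more tool, called after ">>>" as name(argument=value, ...) on one line, values as JSON. step_arm: Moves the arm, as the interface text tells. Its arguments: {"type":"object","properties":{"steps":{"type":"array","items":{"type":"number"}},"grip_force":{"type":"number"}},"required":["steps"]}

```bash
mkdir -p pics; cat > h.py <<'E'
import numpy as np, cv2
from cell import env
def cam(n):
    c=env.read_camera(n); c={k:np.array(v) for k,v in c.items()}; return c
def ray(c,uv):
    p=cv2.undistortPoints(np.array(uv,float).reshape(-1,1,2),c['camera_matrix'],c['distortion']).reshape(-1,2)
    d=np.c_[p,np.ones(len(p))]@c['R']; o=-c['R'].T@c['t']; return o,d
def onz(c,uv,z):
    o,d=ray(c,uv); return o+d*((z-o[2])/d[:,2])[:,None]
def proj(c,X):
    return cv2.projectPoints(np.array(X,float).reshape(-1,3),cv2.Rodrigues(c['R'])[0],c['t'],c['camera_matrix'],c['distortion'])[0].reshape(-1,2)
def save(c,f): cv2.imwrite('pics/'+f,c['image'][...,::-1])
E
python3 - <<'E'
from h import *
for n in('top','scene'):
    c=cam(n); np.savez(n+'0.npz',**c); save(c,n+'0.png'); print(n,-c['R'].T@c['t'],c['R'].round(2).tolist())
o=env.get_obs(); print(o)
E
```

```text
top [ 0.43555746 -0.0762215   1.16258153] [[-0.02, -1.0, -0.02], [-0.99, 0.02, -0.13], [0.13, 0.01, -0.99]]
scene [0.00516424 0.76554965 0.83995013] [[-0.82, -0.57, 0.01], [-0.34, 0.49, -0.8], [0.45, -0.66, -0.59]]
{'time_s': 0.1, 'qpos': array([71.22359332, 18.4343264 , -4.01775757, 83.16741435,  1.29630647,
       78.54148297, -3.25972473]), 'joint_velocities': array([-0.08930903, -0.06882246,  0.03226506, -0.13901859, -0.04315213,
       -0.01224151, -0.08866228]), 'effort': array([-1.85292788e-04, -4.92573774e+01, -4.05733846e-01, -3.13398063e+01,
       -6.40385505e-02,  3.94623179e-02,  8.78352716e-05]), 'tool_pos': array([ 0.21780033, -0.61222869,  0.40378081]), 'tool_rot': array([-1.79902091e+02,  6.05150804e-03,  1.95886437e+01]), 'force': array([ 0.82522993, -0.03480335,  0.64737637]), 'wrist_torque': array([-0.02679298,  0.00531189,  0.02635243]), 'grasp_force': 0.0, 'grip_width': 0.08721559001195521}
```

View pics/top0.png

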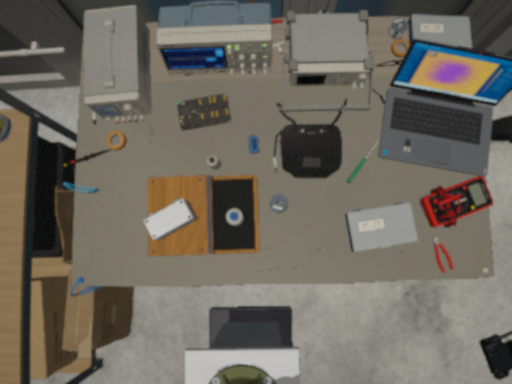

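View pics/scene0.png

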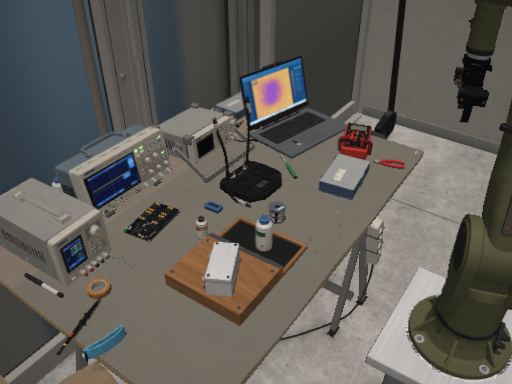

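The top view shows the stand (148–258, 177–255) with the step facing image right, which is world −y. The housing is at (169,219), the dropper bottle at (235,216), the spool at (279,203), the flux bottle at (213,161) and the parts box at (381,226). The scene view shows the same layout. Next I'll take enlarged crops.

```bash
python3 - <<'E'
from h import *
T=dict(np.load('top0.npz'));S=dict(np.load('scene0.npz'))
a=cv2.resize(T['image'][165:265,140:300],None,fx=5,fy=5,interpolation=cv2.INTER_CUBIC)
b=cv2.resize(S['image'][200:320,160:320],None,fx=5,fy=5,interpolation=cv2.INTER_CUBIC)
cv2.imwrite('pics/ta.png',a[...,::-1]);cv2.imwrite('pics/sb.png',b[...,::-1])
E
```

```text
(no output)
```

View pics/ta.png

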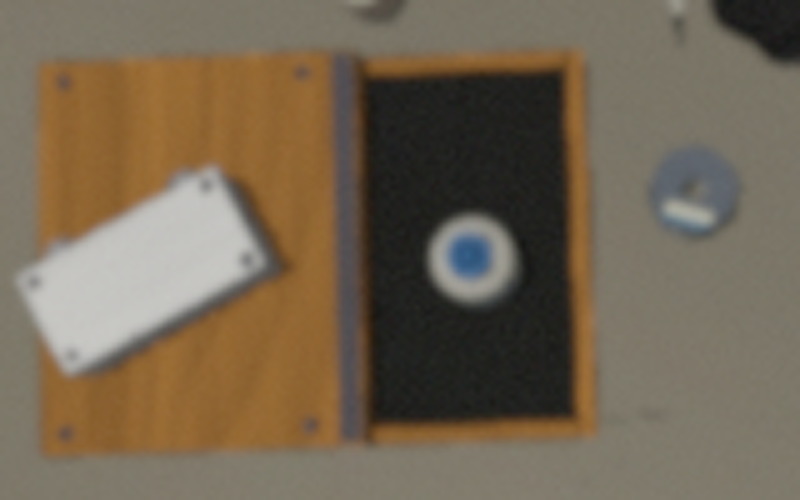

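View pics/sb.png

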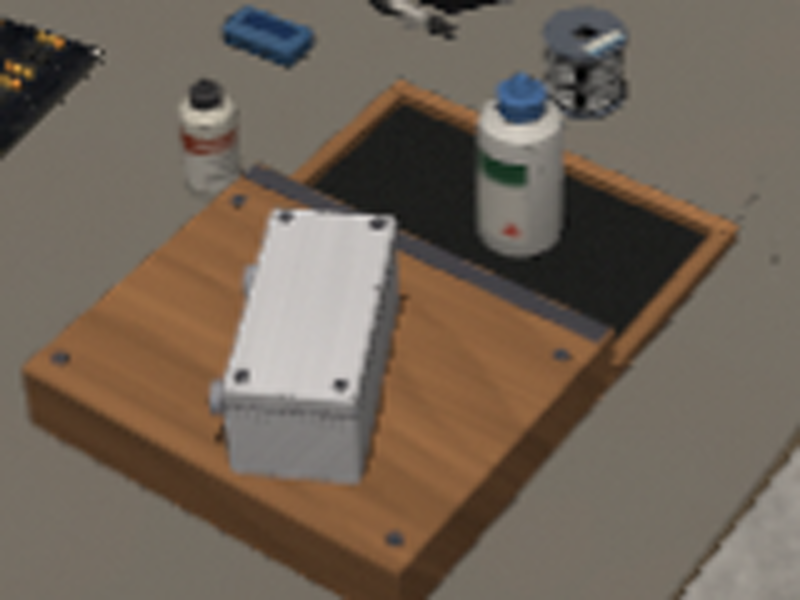

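The crops show the housing's sockets facing up-left in the top view (two bumps at (60,245) and (182,178) of the crop). It needs about +60° of turn about z. The grey strip marks the step edge, at x≈357 of the crop.

```bash
cat >> h.py <<'E'
def blob(c,m):
    n,l,s,ce=cv2.connectedComponentsWithStats(m.astype(np.uint8)); i=1+np.argmax(s[1:,4]); return ce[i],s[i],(l==i)
E
python3 - <<'E'
from h import *
T=dict(np.load('top0.npz'));S=dict(np.load('scene0.npz'))
f=lambda p:(np.array(p,float)+.5)/5-.5
ft=lambda p:f(p)+[140,165]; fs=lambda p:f(p)+[160,200]
np.set_printoptions(precision=4,suppress=True)
print('deck top cam LT LB ET EB\n',onz(T,ft([[40,63],[42,455],[357,55],[363,440]]),.04))
print('deck scene: L,  nearbottom, edge near, edge far\n',onz(S,fs([[25,370],[398,575],[612,338],[250,168]]),.04))
print('lip outer corners top\n',onz(T,ft([[583,50],[597,433]]),.012), onz(S,fs([[400,83],[737,230]]),.012))
sc=ft([[207,186],[34,282],[71,354],[247,260]])
w=onz(T,sc,.096);print('screws top\n',w,w.mean(0))
w=onz(S,fs([[286,217],[378,223],[341,384],[241,376]]),.096);print('screws scene\n',w,w.mean(0))
w=onz(S,fs([[272,210],[397,217],[362,398],[226,392]]),.096);print('corners scene\n',w,w.mean(0))
print('bottle nozzle top',onz(T,ft([[470,257]]),.109),'scene nozzle',onz(S,fs([[522,80]]),.109), 'base scene front',onz(S,fs([[519,255]]),.004))
for n,c in(('T',T),):
    print('spool',onz(c,ft([[695,190]]),.043),'flux',onz(c,[[213,160]],.07),'box',onz(c,[[347,210],[411,203],[417,243],[352,250]],.037))
E
```

```text
deck top cam LT LB ET EB
 [[0.6309 0.2515 0.04  ]
 [0.4133 0.2478 0.04  ]
 [0.6311 0.0728 0.04  ]
 [0.4188 0.0708 0.04  ]]
deck scene: L,  nearbottom, edge near, edge far
 [[0.6268 0.2539 0.04  ]
 [0.4104 0.2507 0.04  ]
 [0.4118 0.0774 0.04  ]
 [0.6323 0.0807 0.04  ]]
lip outer corners top
 [[ 0.6359 -0.0525  0.012 ]
 [ 0.4199 -0.0561  0.012 ]] [[ 0.6315 -0.0478  0.012 ]
 [ 0.4148 -0.0503  0.012 ]]
screws top
 [[0.5534 0.1449 0.096 ]
 [0.5046 0.2367 0.096 ]
 [0.4666 0.2166 0.096 ]
 [0.5141 0.1237 0.096 ]] [0.5097 0.1805 0.096 ]
screws scene
 [[0.5521 0.1461 0.096 ]
 [0.5141 0.1246 0.096 ]
 [0.4649 0.2166 0.096 ]
 [0.5035 0.2379 0.096 ]] [0.5087 0.1813 0.096 ]
corners scene
 [[0.5606 0.146  0.096 ]
 [0.5093 0.1161 0.096 ]
 [0.4524 0.218  0.096 ]
 [0.5027 0.249  0.096 ]] [0.5063 0.1823 0.096 ]
bottle nozzle top [[0.5123 0.0058 0.109 ]] scene nozzle [[0.5099 0.0108 0.109 ]] base scene front [[0.5022 0.0231 0.004 ]]
spool [[ 0.5513 -0.113   0.043 ]] flux [[0.6688 0.0631 0.07  ]] box [[ 0.5273 -0.3009  0.037 ]
 [ 0.5425 -0.4805  0.037 ]
 [ 0.4319 -0.4905  0.037 ]
 [ 0.4177 -0.3098  0.037 ]]
```

```bash
cat >> h.py <<'E'
from scipy.spatial.transform import Rotation as Ro
def plan(x,y,z,yaw,g,n=None,start=None):
    """rows from the current (or given) TCP pose to x,y,z (TCP),yaw, tool down"""
    if start is None:
        o=env.get_obs(); start=[*o['tool_pos'],o['tool_rot'][2]]
    s=np.array(start,float); d=np.array([x,y,z])-s[:3]; dy=(yaw-s[3]+180)%360-180
    n=n or int(np.ceil(max(np.linalg.norm(d)/.055,abs(dy)/10,1)))
    out=[]
    for i in range(n):
        a=np.radians(s[3]+dy*i/n); t=d/n*1000
        out.append([g,round(t[0]*np.cos(a)+t[1]*np.sin(a),1),round(t[0]*np.sin(a)-t[1]*np.cos(a),1),round(-t[2],1),round(-dy/n,2)])
    print(n,'rows',out); return [x,y,z,yaw]
E
python3 - <<'E'
from h import *
plan(.511,.008,.38,90,1,12)
E
```

```text
12 rows [[1, np.float64(40.3), np.float64(-40.5), np.float64(2.0), np.float64(-5.87)], [1, np.float64(44.3), np.float64(-36.2), np.float64(2.0), np.float64(-5.87)], [1, np.float64(47.7), np.float64(-31.4), np.float64(2.0), np.float64(-5.87)], [1, np.float64(50.7), np.float64(-26.4), np.float64(2.0), np.float64(-5.87)], [1, np.float64(53.1), np.float64(-21.1), np.float64(2.0), np.float64(-5.87)], [1, np.float64(55.0), np.float64(-15.5), np.float64(2.0), np.float64(-5.87)], [1, np.float64(56.3), np.float64(-9.8), np.float64(2.0), np.float64(-5.87)], [1, np.float64(57.0), np.float64(-4.0), np.float64(2.0), np.float64(-5.87)], [1, np.float64(57.1), np.float64(1.8), np.float64(2.0), np.float64(-5.87)], [1, np.float64(56.7), np.float64(7.7), np.float64(2.0), np.float64(-5.87)], [1, np.float64(55.6), np.float64(13.4), np.float64(2.0), np.float64(-5.87)], [1, np.float64(53.9), np.float64(19.0), np.float64(2.0), np.float64(-5.87)]]
```

>>> step_arm(steps=[1,40,-40,2,-6,1,44,-36,2,-6,1,48,-31,2,-6,1,51,-26,2,-6,1,53,-21,2,-6,1,55,-15,2,-6,1,56,-10,2,-6,1,57,-4,2,-6,1,57,2,2,-6,1,57,8,2,-6,1,56,13,2,-6,1,54,19,2,-5], grip_force=15)

```text
time_s: 1.6
tool_pos: [0.5043, 0.0118, 0.3806]
tool_rot: [180.0, 0.0, 90.7]
force: [0.1, -0.1, 0.1]
grip_width: 0.0872
grasp_force: 0.0
```

>>> step_arm(steps=[1,-4,7,40,0,1,0,0,50,0,1,0,0,40,0,1,0,0,17,0,0.3,0,0,0,0,0.3,0,0,0,0,0.3,0,0,0,0,0.3,0,0,0,0,0.3,0,0,0,0])

```text
time_s: 2.72
tool_pos: [0.5114, 0.0061, 0.2343]
tool_rot: [179.9, 0.0, 90.6]
force: [1.6, 0.6, 0.3]
grip_width: 0.0447
grasp_force: 0.8
```

>>> step_arm(steps=[0.2,0,0,0,0,0.2,0,0,0,0,0.2,0,0,-20,0,0.2,0,0,-40,0,0.2,-30,-7,0,0,0.2,-50,-10,0,0,0.2,-50,-10,0,0,0.2,-46,-10,0,0,0.2,-20,-4,0,0,0.2,0,0,0,0])

```text
time_s: 3.98
tool_pos: [0.4711, -0.1918, 0.2931]
tool_rot: [-179.9, -0.0, 90.4]
force: [-0.7, 0.6, -1.1]
grip_width: 0.0437
grasp_force: 14.9
```

>>> step_arm(steps=[0.2,0,0,35,0,0.2,0,0,20,0,0.2,0,0,5,0,0.2,0,0,2,0,0.2,0,0,0,0])

```text
time_s: 4.6
tool_pos: [0.4726, -0.1899, 0.2325]
tool_rot: [179.9, 0.0, 90.6]
force: [0.1, 1.2, -0.8]
grip_width: 0.0437
grasp_force: 14.9
```

```bash
python3 - <<'E'
from h import *
plan(.509,.181,.40,118,1,8,[.471,-.192,.35,90.4])
E
```

```text
8 rows [[1, np.float64(46.6), np.float64(5.1), np.float64(-6.3), np.float64(-3.45)], [1, np.float64(46.2), np.float64(7.9), np.float64(-6.3), np.float64(-3.45)], [1, np.float64(45.6), np.float64(10.6), np.float64(-6.3), np.float64(-3.45)], [1, np.float64(44.9), np.float64(13.4), np.float64(-6.3), np.float64(-3.45)], [1, np.float64(44.0), np.float64(16.0), np.float64(-6.3), np.float64(-3.45)], [1, np.float64(43.0), np.float64(18.7), np.float64(-6.3), np.float64(-3.45)], [1, np.float64(41.8), np.float64(21.2), np.float64(-6.3), np.float64(-3.45)], [1, np.float64(40.4), np.float64(23.7), np.float64(-6.3), np.float64(-3.45)]]
```

>>> step_arm(steps=[0.2,0,0,1.5,0,0.2,0,0,1,0,0.2,0,0,0,0,0.6,0,0,0,0,0.9,0,0,0,0,1,0,0,0,0,1,0,0,-20,0,1,0,0,-50,0,1,0,0,-50,0])

```text
time_s: 5.72
tool_pos: [0.4718, -0.1901, 0.3501]
tool_rot: [-179.9, -0.0, 90.6]
force: [0.6, -0.9, -0.2]
grip_width: 0.0856
grasp_force: 0.0
```

>>> step_arm(steps=[1,46,5,-6,-3.4,1,46,8,-6,-3.4,1,46,11,-6,-3.4,1,45,13,-6,-3.4,1,44,16,-6,-3.4,1,43,19,-6,-3.4,1,42,21,-6,-3.4,1,40,24,-6,-3.4,1,0,0,0,0])

```text
time_s: 6.85
tool_pos: [0.5096, 0.1868, 0.3977]
tool_rot: [179.9, -0.2, 118.2]
force: [1.0, -0.0, -0.1]
grip_width: 0.0868
grasp_force: 0.0
```

```bash
python3 - <<'E'
from h import *
c=cam('scene');np.savez('s1.npz',**c)
cv2.imwrite('pics/s1.png',cv2.resize(c['image'],(800,600),interpolation=cv2.INTER_CUBIC)[...,::-1])
o=env.get_obs();print(o['tool_pos'],o['tool_rot'],o['qpos'])
plan(.509,.181,.36,118,1)
E
```

```text
[0.51001933 0.18419802 0.39718132] [ 1.79995454e+02 -5.53842098e-02  1.18010365e+02] [ 25.59360252  10.73185519 -53.44208024  97.69052706   8.80969419
  76.02487792  -1.49606571]
1 rows [[1, np.float64(-2.3), np.float64(-2.4), np.float64(37.2), np.float64(0.01)]]
```

View pics/s1.png

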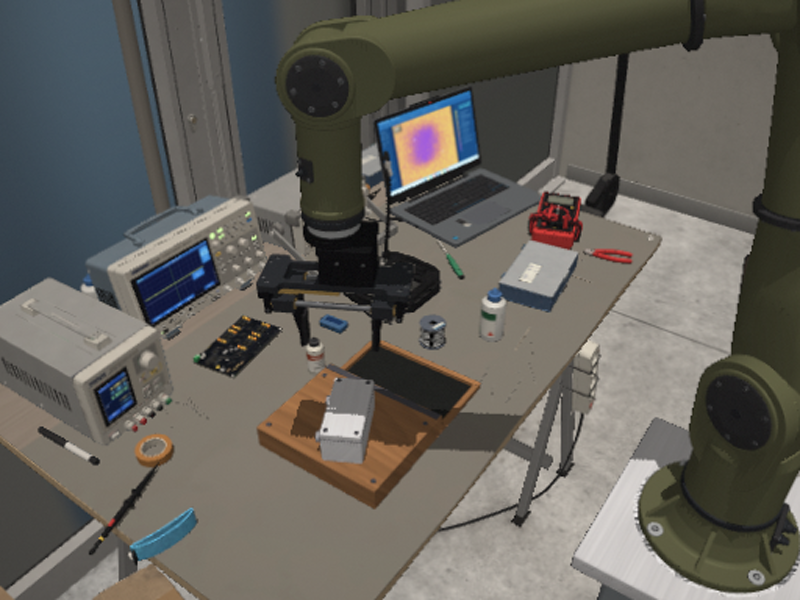

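The picture shows the dropper bottle standing upright on the bench at (492,315), with the other items untouched. The gripper is above the housing, so I'll descend onto it.

>>> step_arm(steps=[1,-2,-2,40,0,1,0,0,50,0,1,0,0,40,0,1,0,0,20,0,1,0,0,11,0,0.8,0,0,0,0,0.6,0,0,0,0,0.5,0,0,0,0,0.5,0,0,0,0,0.5,0,0,0,0], grip_force=25)

```text
time_s: 8.15
tool_pos: [0.5102, 0.1799, 0.2371]
tool_rot: [179.9, 0.0, 117.8]
force: [1.5, 0.1, 4.7]
grip_width: 0.0598
grasp_force: 25.0
```

```bash
python3 - <<'E'
from h import *
o=env.get_obs();print(o['tool_pos'],o['tool_rot'],o['grip_width'],o['grasp_force'])
# target: housing centre 50 mm back of the edge, stand y=0
e=np.array([.522,.0755]); xs=np.array([.016,-1.]); t=e-xs*.075; print(t)
p=[*o['tool_pos'],o['tool_rot'][2]]
plan(t[0],t[1],p[2]+.004,181,.5,8,[p[0],p[1],p[2]+.004,p[3]])
E
```

```text
[0.51017783 0.17985128 0.23714958] [1.79897085e+02 4.01020774e-02 1.17783855e+02] 0.05978234718903821 24.986900542862713
[0.5208 0.1505]
8 rows [[0.5, np.float64(-3.9), np.float64(-0.5), np.float64(-0.0), np.float64(-7.9)], [0.5, np.float64(-3.8), np.float64(-1.1), np.float64(-0.0), np.float64(-7.9)], [0.5, np.float64(-3.6), np.float64(-1.6), np.float64(-0.0), np.float64(-7.9)], [0.5, np.float64(-3.3), np.float64(-2.0), np.float64(-0.0), np.float64(-7.9)], [0.5, np.float64(-3.0), np.float64(-2.5), np.float64(-0.0), np.float64(-7.9)], [0.5, np.float64(-2.6), np.float64(-2.9), np.float64(-0.0), np.float64(-7.9)], [0.5, np.float64(-2.2), np.float64(-3.2), np.float64(-0.0), np.float64(-7.9)], [0.5, np.float64(-1.8), np.float64(-3.5), np.float64(-0.0), np.float64(-7.9)]]
```

>>> step_arm(steps=[0.5,0,0,-4,0,0.5,-4,-0.5,0,-8,0.5,-4,-1,0,-8,0.5,-4,-1.5,0,-8,0.5,-3,-2,0,-8,0.5,-3,-2.5,0,-8,0.5,-3,-3,0,-8,0.5,-2,-3,0,-8,0.5,-2,-3.5,0,-7,0.5,0,0,0,0,0.5,0,0,0,0], grip_force=35)

```text
time_s: 9.52
tool_pos: [0.5207, 0.1499, 0.2397]
tool_rot: [-180.0, -0.1, -179.3]
force: [-0.3, 0.5, -6.0]
grip_width: 0.06
grasp_force: 35.0
```

```bash
python3 - <<'E'
from h import *
c=cam('top');d=cam('scene');
a=cv2.resize(c['image'][165:265,140:300],None,fx=3.7,fy=3.7,interpolation=cv2.INTER_CUBIC)
b=cv2.resize(d['image'][210:325,160:320],(592,426),interpolation=cv2.INTER_CUBIC)[:225]
b=cv2.resize(d['image'][215:320,165:325],None,fx=1.35*2,fy=1.35*1.6) if 0 else cv2.resize(d['image'][210:320,160:320],(320,220),interpolation=cv2.INTER_CUBIC)
im=np.zeros((600,592,3),np.uint8); im[:370]=a; im[370:590,:320]=b
cv2.imwrite('pics/m2.png',im[...,::-1]); print(env.get_obs()['tool_pos'],env.get_obs()['tool_rot'])
E
```

```text
[0.52087699 0.15010031 0.2399964 ] [-1.79983174e+02 -3.21303018e-02 -1.79269531e+02]
```

View pics/m2.png

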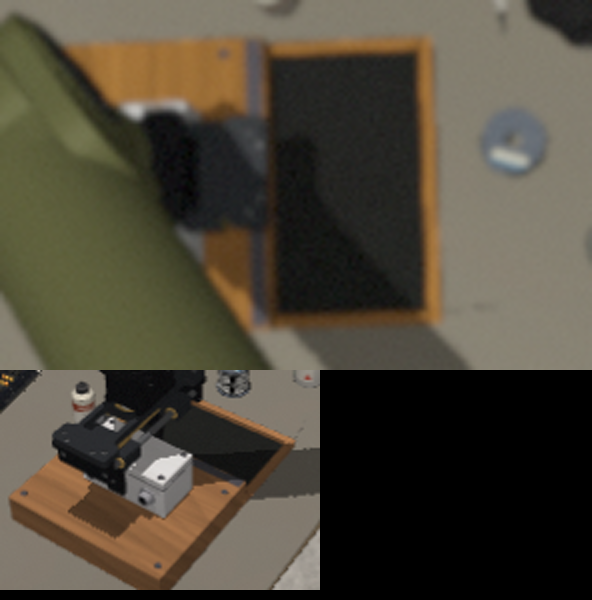

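The top view shows the housing under the gripper, square to the step. The scene inset shows a socket at (147,497) facing away from the step. I'll lower it, release it and go round behind it.

>>> step_arm(steps=[0.5,0,0,2,0,0.5,0,0,1.5,0,0.5,0,0,0,0,0.8,0,0,0,0,1,0,0,0,0,1,0,0,0,0,1,0,0,-20,0,1,0,0,-50,0,1,0,0,0,0])

```text
time_s: 10.75
tool_pos: [0.5226, 0.1514, 0.3116]
tool_rot: [179.9, 0.5, -179.2]
force: [-0.1, 0.1, 0.2]
grip_width: 0.0867
grasp_force: 0.0
```

>>> step_arm(steps=[0.15,0,0,0,10,0.15,0,0,0,10,0.15,0,0,0,10,0.15,0,0,0,10,0.15,0,0,0,10,0.15,0,0,0,10,0.15,0,0,0,10,0.15,0,0,0,10,0.15,0,0,0,10,0.15,35,0,0,0,0.15,32,0,0,0,0.15,0,0,0,0])

```text
time_s: 12.25
tool_pos: [0.5192, 0.2201, 0.3074]
tool_rot: [180.0, -0.1, 91.1]
force: [-0.3, -0.1, -0.3]
grip_width: 0.013
grasp_force: 0.0
```

```bash
python3 - <<'E'
from h import *
c=cam('top');d=cam('scene');np.savez('t3.npz',**c);np.savez('s3.npz',**d)
a=cv2.resize(c['image'][165:265,140:300],None,fx=3.7,fy=3.7,interpolation=cv2.INTER_CUBIC)
b=cv2.resize(d['image'][210:320,160:320],(320,220),interpolation=cv2.INTER_CUBIC)
im=np.zeros((600,592,3),np.uint8); im[:370]=a; im[370:590,:320]=b
cv2.imwrite('pics/m3.png',im[...,::-1]); print(env.get_obs()['tool_pos'],env.get_obs()['tool_rot'])
E
```

```text
[0.52019333 0.21681677 0.30681213] [-1.79995378e+02  3.88492966e-02  9.08277177e+01]
```

View pics/m3.png

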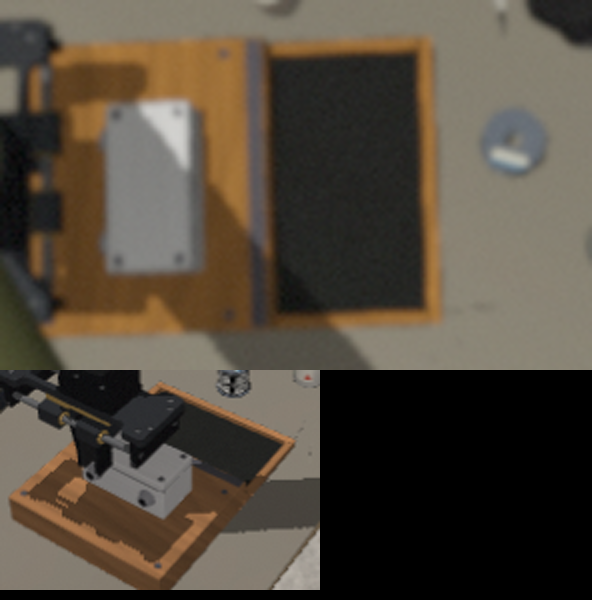

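The picture shows the housing square on the deck with both sockets pointing left, away from the step. The fingers are behind it, so I'll descend and push.

>>> step_arm(steps=[0.15,0,0,40,0,0.15,0,0,30,0,0.15,0,0,10,0,0.15,-10,0,0,0,0.15,-6,0,0,0,0.15,-6,0,0,0,0.15,-6,0,0,0,0.15,-6,0,0,0,0.15,-6,0,0,0,0.15,0,0,0,0])

```text
time_s: 13.6
tool_pos: [0.521, 0.1777, 0.2275]
tool_rot: [179.9, -0.1, 90.8]
force: [1.0, 4.4, 3.2]
grip_width: 0.013
grasp_force: 2.0
```

>>> step_arm(steps=[0.15,-6,0,0,0,0.15,-6,0,0,0,0.15,-6,0,0,0,0.15,-6,0,0,0,0.15,-6,0,0,0,0.15,-6,0,0,0,0.15,-5,0,0,0,0.15,-4,0,0,0,0.15,0,0,0,0,0.15,0,0,0,0])

```text
time_s: 14.85
tool_pos: [0.5216, 0.1333, 0.2275]
tool_rot: [179.9, -0.1, 90.9]
force: [0.4, 4.1, 5.0]
grip_width: 0.013
grasp_force: 2.6
```

```bash
cat > pic.py <<'E'
import sys
from h import *
c=cam('top');d=cam('scene')
a=cv2.resize(c['image'][165:265,140:300],None,fx=3.7,fy=3.7,interpolation=cv2.INTER_CUBIC)
b=cv2.resize(d['image'][212:322,165:325],(330,227),interpolation=cv2.INTER_CUBIC)
im=np.zeros((600,592,3),np.uint8); im[:370]=a; im[370:597,:330]=b
cv2.imwrite('pics/'+sys.argv[1],im[...,::-1]); o=env.get_obs(); print(o['time_s'],o['tool_pos'],o['tool_rot'],o['force'])
np.savez('last.npz',t=c['image'],s=d['image'])
E
python3 pic.py m4.png
```

```text
14.95 [0.52163624 0.13329623 0.22749227] [ 1.79916237e+02 -9.56981088e-02  9.08518911e+01] [-0.74206578  5.43814843  4.67186391]
```

View pics/m4.png

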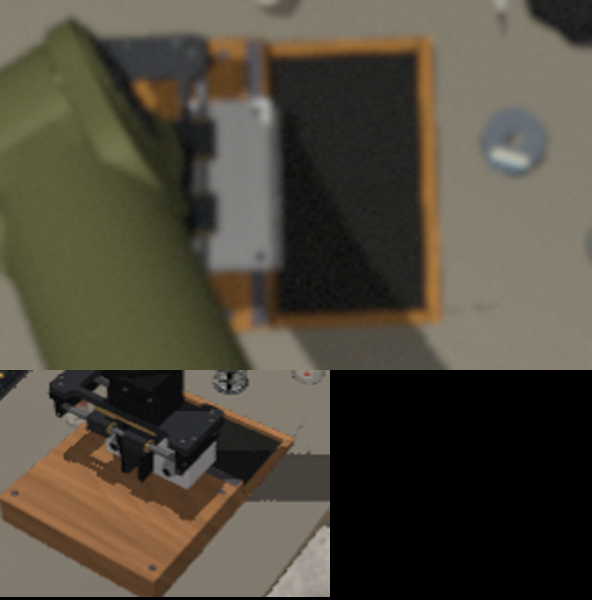

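The housing stays square at the edge with about 13 mm overhang, and the fingers sit between the sockets. I'll keep pushing.

>>> step_arm(steps=[0.15,-4,0,0,0,0.15,-4,0,0,0,0.15,-3,0,0,0,0.15,-2,0,0,0,0.15,-2,0,0,0,0.15,-2,0,0,0,0.15,-2,0,0,0,0.15,-2,0,0,0,0.15,0,0,0,0,0.15,0,0,0,0])

```text
time_s: 16.2
tool_pos: [0.5219, 0.1129, 0.2276]
tool_rot: [179.9, -0.1, 90.9]
force: [-0.8, 6.1, 4.6]
grip_width: 0.0132
grasp_force: 3.1
```

```bash
python3 pic.py m5.png
```

```text
16.3 [0.52190156 0.11282956 0.22757975] [ 1.79911181e+02 -1.48815677e-01  9.08630015e+01] [0.27566341 6.40540374 4.84005084]
```

View pics/m5.png

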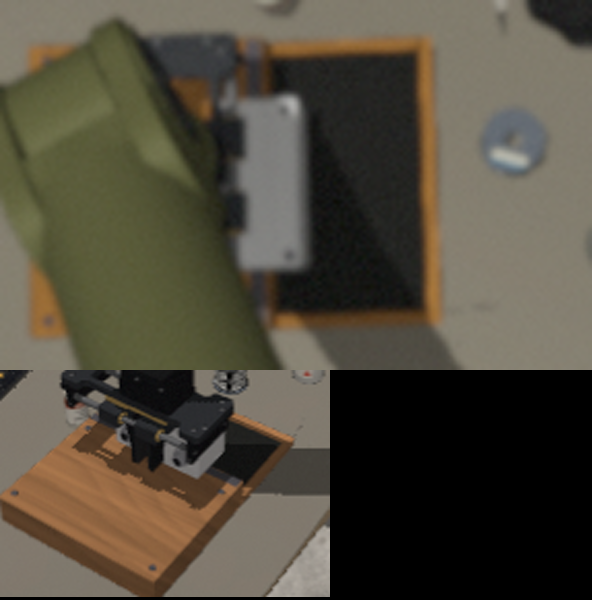

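It is still flat on the deck, square and about to tip; the upward force on the fingers suggests the rear is getting light. I'll continue slowly.

>>> step_arm(steps=[0.15,-2,0,0,0,0.15,-2,0,0,0,0.15,-2,0,0,0,0.15,0,0,0,0])

```text
time_s: 16.8
tool_pos: [0.522, 0.1069, 0.2276]
tool_rot: [179.9, -0.2, 90.9]
force: [-0.6, 6.3, 5.5]
grip_width: 0.0131
grasp_force: 3.2
```

```bash
python3 - <<'E'
from h import *
T=cam('top'); np.savez('t6.npz',**T)
g=T['image'][:,:,:].astype(int)
for r in (200,215,228): print(r,[tuple(v) for v in g[r,214:232]])
print(onz(T,[[x,215] for x in (205,221,223,225)],.096)[:,1])
E
```

```text
200 [(np.int64(125), np.int64(123), np.int64(122)), (np.int64(125), np.int64(125), np.int64(123)), (np.int64(126), np.int64(126), np.int64(125)), (np.int64(126), np.int64(126), np.int64(124)), (np.int64(126), np.int64(126), np.int64(123)), (np.int64(128), np.int64(126), np.int64(126)), (np.int64(126), np.int64(125), np.int64(124)), (np.int64(123), np.int64(122), np.int64(120)), (np.int64(109), np.int64(109), np.int64(106)), (np.int64(92), np.int64(91), np.int64(90)), (np.int64(69), np.int64(69), np.int64(67)), (np.int64(43), np.int64(43), np.int64(43)), (np.int64(26), np.int64(27), np.int64(23)), (np.int64(21), np.int64(23), np.int64(20)), (np.int64(25), np.int64(24), np.int64(21)), (np.int64(29), np.int64(29), np.int64(28)), (np.int64(31), np.int64(33), np.int64(29)), (np.int64(31), np.int64(36), np.int64(31))]
215 [(np.int64(128), np.int64(127), np.int64(125)), (np.int64(128), np.int64(127), np.int64(125)), (np.int64(127), np.int64(126), np.int64(125)), (np.int64(127), np.int64(127), np.int64(126)), (np.int64(129), np.int64(129), np.int64(126)), (np.int64(130), np.int64(129), np.in
[... 720 characters left out ...]
31), np.int64(129)), (np.int64(132), np.int64(133), np.int64(129)), (np.int64(131), np.int64(131), np.int64(129)), (np.int64(131), np.int64(130), np.int64(129)), (np.int64(131), np.int64(131), np.int64(128)), (np.int64(124), np.int64(124), np.int64(122)), (np.int64(105), np.int64(105), np.int64(103)), (np.int64(84), np.int64(83), np.int64(80)), (np.int64(60), np.int64(60), np.int64(57)), (np.int64(37), np.int64(37), np.int64(36)), (np.int64(20), np.int64(21), np.int64(20)), (np.int64(20), np.int64(22), np.int64(18)), (np.int64(20), np.int64(23), np.int64(18)), (np.int64(18), np.int64(22), np.int64(24)), (np.int64(19), np.int64(19), np.int64(19))]
[0.08161182 0.03967532 0.03444341 0.02921354]
```

>>> step_arm(steps=[0.15,2,0,0,0,0.15,3,0,0,0,0.15,5,0,0,0,0.15,0,0,0,0,0.15,0,0,0,0,0.15,0,0,0,0])

```text
time_s: 17.6
tool_pos: [0.5217, 0.1147, 0.2267]
tool_rot: [-180.0, 0.0, 90.8]
force: [0.3, 0.3, -0.5]
grip_width: 0.0128
grasp_force: 0.0
```

```bash
python3 - <<'E'
from h import *
T=cam('top'); np.savez('t7.npz',**T)
g=T['image'].mean(2).astype(int)
for r in (200,215,228): print(r,g[r,205:242].tolist())
S=cam('scene')
S0=np.load('last.npz')['s']; d=np.abs(S['image'].astype(int)-S0).sum(2)>60; ys,xs=np.nonzero(d); print(d.sum(), xs.min(),xs.max(),ys.min(),ys.max())
E
```

```text
200 [39, 47, 49, 50, 48, 50, 46, 39, 33, 27, 31, 58, 91, 112, 124, 127, 135, 143, 140, 119, 86, 74, 95, 121, 151, 180, 197, 200, 194, 191, 193, 186, 157, 107, 62, 34, 30]
215 [56, 55, 53, 51, 45, 48, 48, 43, 36, 28, 22, 49, 87, 114, 123, 126, 126, 126, 128, 127, 126, 126, 126, 131, 150, 175, 195, 200, 196, 193, 198, 195, 172, 125, 74, 40, 24]
228 [46, 48, 52, 46, 47, 47, 50, 47, 40, 35, 29, 48, 85, 115, 125, 129, 125, 122, 110, 87, 62, 44, 47, 71, 89, 102, 116, 125, 121, 120, 138, 157, 159, 136, 94, 53, 31]
1351 194 469 0 317
```

The housing tipped: the grey profile now spans columns 216–238 with socket holes at rows 200 and 228. I'll clear the arm and look.

>>> step_arm(steps=[0.15,10,0,0,0,0.15,10,0,0,0,0.15,0,0,-50,0,0.15,0,0,-60,0,0.15,50,0,-40,0,0.15,50,0,0,0,0.15,40,0,0,0,0.15,0,0,0,0])

```text
time_s: 18.7
tool_pos: [0.5175, 0.2786, 0.376]
tool_rot: [-180.0, -0.2, 91.2]
force: [-0.1, -0.1, -0.1]
grip_width: 0.0131
grasp_force: 0.0
```

```bash
python3 pic.py m6.png
```

```text
18.8 [0.5190723  0.27454491 0.37552848] [-1.79972563e+02  2.24345135e-02  9.08930480e+01] [ 0.36347083 -1.09393402 -0.55584708]
```

View pics/m6.png

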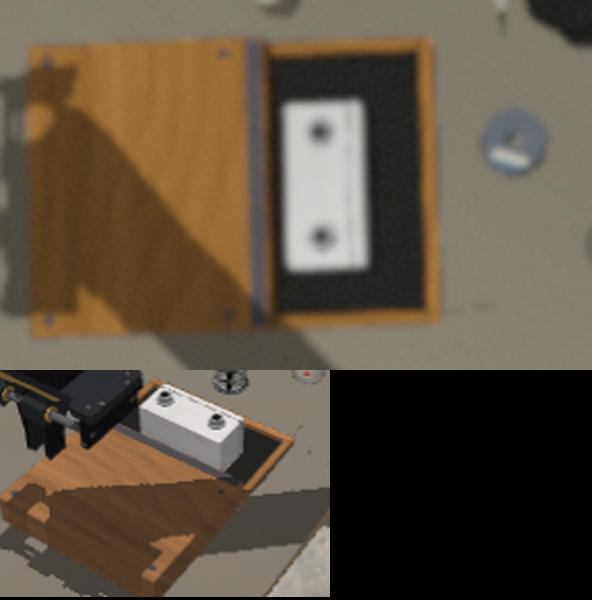

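The housing lies flat on the mat with its sockets up at (320,132) and (321,236). Its edges run parallel to the step, and the spool and flux bottle have not moved. Before handing in I'll check the squareness and the bystanders numerically.

```bash
python3 - <<'E'
from h import *
t=np.load('last.npz')['t'];T0=dict(np.load('top0.npz'))
m=np.zeros(t.shape[:2],bool);m[185:245,212:245]=t[185:245,212:245].min(2)>120
c=blob(None,m)[2].astype(np.uint8);q=cv2.boxPoints(cv2.minAreaRect(cv2.findContours(c,0,1)[0][0]));w=onz(T0,q,.064)
print(w.round(4)); e=np.diff(np.r_[w,w[:1]],axis=0)[:,:2]; print(np.degrees(np.arctan2(e[:,1],e[:,0])),np.linalg.norm(e,axis=1))
d=np.abs(t.astype(int)-T0['image']).sum(2)
for n,(a,b,x,y) in dict(spool=(190,215,268,290),flux=(152,170,205,221),box=(200,255,343,420)).items(): print(n,(d[a:b,x:y]>60).sum())
E
```

```text
[[ 0.5816  0.0535  0.064 ]
 [ 0.5803 -0.0034  0.064 ]
 [ 0.4593 -0.0018  0.064 ]
 [ 0.4603  0.0544  0.064 ]]
[-91.27503043 179.20008273  88.91525711  -0.4541536 ] [0.05693152 0.12105152 0.05619857 0.12124645]
spool 0
flux 0
box 0
```

Its sizes match (121 × 57 mm) and it is square to within about 1.5°. The bystanders are unchanged.

```bash
python3 -c "
from cell import env
print(env.sign_off())"
```

```text
the job is handed in; nothing more can be done
None
```

The job is handed in at about 19 s: the dropper bottle stands upright on the bench, the housing lies flat on the mat with its sockets up and square to the step to within about 1.5°, the spool, flux bottle and parts box show no change in the top view, and the gripper is clear of everything.

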